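# Raise the bottle lift of a coffee-bar counter

## Task

Bring up the little bottles in the counter's bottle lift: first lift the flush steel hatch off its seat over the well and slide it along its channels until the well is fully uncovered, leaving it lying flat on the deck beside the well. Then crank the handwheel until the lift's pointer stands level with the index clip on the scale, and let go. Do not push the cup, glass and bottle around it out of place.

Things in the scene. Friction and masses are not known exactly. Their poses are not given: they have to be found in the camera images.
- station: Bottle lift: fixed low chest of aluminium and wood on the marble counter, 175 x 450 mm (x, y), 124 mm high, plus the crank console's wheel. Origin on the counter under the well's centre; z up, x away from the robot at yaw 0, y the way the hatch slides open. The well's opening is 104 x 120 mm. The hatch's seat round it is at z = 94 mm, y = -70 to 70 mm, 6 mm below the deck.
- deck (a point): Centre of the level parking deck's surface (station x = 0, y = 146, z = 100 mm), 152 mm long in y: from an upright 6 mm step at the seat to an end stop. Both long sides of seat and deck are channels: walls at x = +-67.5 mm with lips over the hatch's edges, lip underside 20 mm above the deck, top 24 mm above it, inner edges at x = +-55 mm.
- guard_rail (a point): Middle of a chromed guard rail, a 10 mm bar 132 mm long in y on two posts, leaning over the wheel's upper side: 115 mm upslope (+x side) of the wheel's axis, 78 mm out from the wheel's plane. It leaves no room for a vertical gripper when the knob is at the upper side; one leaning along the wheel's axis and closing along y passes.
- hatch: Loose steel hatch, 130 x 135 x 6 mm (x, y, z), 0.28 to 0.52 kg; origin at the centre of its underside, axes as the station's. Starts in its seat, flush with the deck, 2.5 mm play around. To slide it must be 6 to 20 mm above its seat, about 12 is best (the lips stop it at 20). Uncovered is 130 mm or more along station +y (aim for 145; end stop at 154), its origin then at z = 100 mm.
- hatch_grip (a point): Middle of the hatch's bar handle, 38 mm above its underside. The bar is 86 mm long in x, 16 mm wide in y, 14 mm high, with 25 mm of air under it between two end posts; grasp it from above, across y.
- wheel (a joint): Turn of the handwheel in rad, growing clockwise as seen looking at the wheel from the outer end of its axis. Clockwise raises the bottle carrier, 16 mm a turn; the screw holds where it is left. Starts between 0 and one turn, stops at 26 rad. Takes about 1.5 N at the knob.
- wheel_hub (a point): Centre of the handwheel (steel ring of 45 mm radius, 12 mm thick, three spokes) on the console's sloped face, the face 22 mm below it. Its z axis points out along the wheel's axis, up and towards the robot (station -x), 40 degrees from vertical; its x axis points from the hub to the crank knob and turns with the wheel.
- knob_mid (a point): Grip point of the crank knob: a black cylinder, 22 mm diameter, 48 mm long, on the rim (45 mm from the axis), parallel to the wheel's axis, standing 10 to 58 mm out from the wheel's middle plane; this point is on its centre line 36 mm out. It spins freely on its pin, so a gripper that does not turn can hold it all the way round.
- pointer (a point): Tip bar of the lift's pointer, moving straight up the far (+x) face of the chest with the bottle carrier: a dark level bar 40 mm long (in y) and 4 mm thick; this point is at its middle height. At wheel = 0 it is 22 mm above the counter, and it rises by 16 mm a turn.
- index_edge (a point): The index clip on the scale at the chest's far (+x) face, a dark steel clip with a level blade 28 mm wide (in y) and 4 mm thick, on the -y side of the pointer's path; this point is at the blade's middle height, the height the pointer must reach (58 to 72 mm above the counter).
- cup: Loose white coffee cup with a handle, 80 mm across, 62 mm high, origin at the centre of its foot; a bystander.
- glass: Loose tumbler, 76 mm across, 95 mm high, origin at the centre of its foot; a bystander.
- bottle: Loose amber bottle, 72 mm across, 200 mm high, origin at the centre of its foot; a bystander.
Things that resemble listed ones, but are neither listed nor needed, are in the scene too. Of the things like the hatch, leave any that is blue, pink or turquoise; of the rest the smaller one is meant.

How it is judged:
On the way, in this order (a step that is already met when the one before it is completed fails the run):
1. the hatch has been slid clear of the well and lies on the deck (y of hatch in the frame of station between 0.13 and 0.165 m and z of hatch in the frame of station between 0.096 and 0.104 m and angle between hatch's own z axis and vertical below 0.06 rad and linear speed of hatch below 0.02 m/s), for 0.2 s.
2. the pointer stands level with the index clip (z of pointer in the frame of index_edge between -0.003 and 0.003 m), for 0.2 s.
At the end, for the whole second after the job is handed in: The hatch lies flat and still on the deck between its channels, at least 130 mm along from its seat so that the well is uncovered; the pointer is within 3 mm of the height of the index clip and the wheel is at rest (all of step 1 and all of step 2 and velocity of joint wheel between -0.1 and 0.1 rad/s); the robot touches nothing.
It fails at once if the cup is pushed more than 30 mm or tipped (distance of cup from where it was at the start of the episode above 0.03 m or angle between cup's own z axis and vertical above 0.5 rad).
It fails at once if the glass is pushed more than 30 mm or tipped (distance of glass from where it was at the start of the episode above 0.03 m or angle between glass's own z axis and vertical above 0.5 rad).
It fails at once if the bottle is pushed more than 30 mm or tipped (distance of bottle from where it was at the start of the episode above 0.03 m or angle between bottle's own z axis and vertical above 0.5 rad).
It also fails if it takes over 72 s, if anything falls off the work surface, if the arm or the gripper's body presses on something with over 40 N, if the wrist force passes 120 N, or if a joint passes its speed limit or range.

## Robot

A 7-joint arm with a two-finger parallel gripper is mounted at the origin on the work surface. World frame = base frame: x ahead of the robot, y to its left, z up, the work surface at z = 0. Lengths are in m, angles in rad, forces in N, time in s.
With the tool pointing down it reaches from about 0.425 to 0.875 m from the base axis. Payload 4.7 kg.
Tool frame: the origin (TCP) lies midway between the tips of the shut fingers; the grasp point (between the pads) lies 19 mm behind it (ctrl.grip_point_offset is the distance from the TCP to the grasp point, in m); z points along the fingers, y is the line along which they close (so a half turn about z gives the same grasp; the last joint's range is limited). The gripper opens to 87 mm and grips with 3 to 60 N. Pads are 19 mm wide; open, the fingers measure 117 mm over their backs; the gripper's body (75 mm by 190 mm) begins 51 mm behind the grasp point.
Start: joints at [-1.181, 0.321, -0.07, 1.45, 0.023, 1.371, -0.057], TCP at [0.239, 0.605, 0.223] pointing down, gripper open.
Joint ranges: [-2.86, 2.86], [-0.3, 2.09], [-1.38, 1.24], [0.06, 2.45], [-1.56, 4.7], [0.09, 2.05], [-2.69, 2.69]. Speed limits (rad/s): [2.57, 2.57, 3.14, 3.14, 3.14, 3.14, 3.14].

## Interface

Orientations are given as a rotation vector (axis times angle).
In Python, from bench import ctrl gives the robot as it stands. The module is installed in compiled form; this text tells all that it offers.
- The arm moves only by the shell command python3 -m handwheel 'ROWS' [OPENING] [FORCE]. ROWS is JSON, a list of rows, each an object of numbers: "x", "y", "z": the shift along the tool's x, y, z in m; "wx", "wy", "wz": the turn, a rotation vector about the tool's x, y, z in degrees. A call has 1 to 10 rows; each row is the pose to reach, as a shift and turn from the pose commanded when the call began, along the tool's axes at that moment; what a row does not reach only later rows make up. A row lasts 1/12 s, in which the tool goes at most 41.7 mm and 7.16 degrees, less where a joint would pass 70% of its speed; a pose out of reach is approached as far as the arm can. A call with a gripper value outside its range is refused whole. OPENING is the finger opening in m, from 0 to 0.087, set as the call begins (- or left out, the last holds). The fingers move at their own pace and stop on an object; FORCE is the grip in N (left out, the last holds). Time passes only in rows, so rows that repeat a pose let the fingers close. It gives the time, the measured TCP pose, the force, the opening and the grip force at its end, in the units of the state.
- ctrl.get_state(): the state, without advancing time (a new reading comes with each control period).
- ctrl.get_image(name): name is "side" or "top" or "wrist"; returns a dict with "image" (400x640x3 uint8, red, green, blue), "K" (3x3 intrinsics, pixels), "world_to_cam" (4x4, takes a point from world to camera coordinates); the wrist camera has in their place "hand_eye" (4x4, takes a point from camera to tool coordinates, whose origin is the TCP and whose axes are the flange's). Camera axes: x right, y down, z forward; pixel columns grow to the right and rows downward; lengths in m; the calibration is good to about 2 mm. A picture is of the moment at which its call begins: read the wrist's pose just before it. There is no depth.
- ctrl.close_job(): hands the job in; it is judged then, once.
The state is a dict: "time": time; "joint_positions": joint angles; "qd": joint speeds; "joint_torque": joint torques, N m; "position": TCP position; "tool_rot": TCP orientation; "ft_force": force on the tool from outside, world axes, zero at the start; "torque": the same for the moment, N m; "grip_width": opening from 0.0 (shut) to 1.0 (fully open); "grip_force": force on a finger pad.
Only numpy, scipy, OpenCV 4.12 (cv2) and the standard library are available. Lean on these libraries where they do the work, as an engineer would, in place of code of your own. Each camera call takes 0.05 s, during which the arm holds its last target. There are 200 camera calls.

## Working session

There is one attempt and no reset: what is moved stays moved. The work goes in short steps, Python scripts to look and compute and a shell command to move; the robot and the scene stay as the last step left them, time stands still between calls to the robot, and variables do not carry over. Pictures are saved under pics/ and viewed, at most 10 in all, crops included, and the job is handed in when it is done.

```bash
mkdir -p pics
cat > h.py <<'E'
import numpy as np, cv2
from scipy.spatial.transform import Rotation as R
from bench import ctrl
def snap(n,f):
    d=ctrl.get_image(n); cv2.imwrite(f,d["image"][:,:,::-1]); np.savez(f+'.npz',**{k:v for k,v in d.items()}); return d
def ray(d,u,v):
    K=np.array(d["K"]);T=np.linalg.inv(np.array(d["world_to_cam"]))
    r=T[:3,:3]@np.linalg.inv(K)@[u,v,1]; return T[:3,3],r
def atz(d,u,v,z):
    o,r=ray(d,u,v); return o+r*(z-o[2])/r[2]
def proj(d,p):
    T=np.array(d["world_to_cam"]);c=T[:3,:3]@p+T[:3,3];q=np.array(d["K"])@c;return q[:2]/q[2]
E
python3 - <<'E'
from h import *
s=ctrl.get_state();print(s)
a=snap("top","pics/top.png");b=snap("side","pics/side.png")
for d in(a,b):
    T=np.linalg.inv(np.array(d["world_to_cam"]));print(d["K"],T.round(3))
E
```

```text
{'time': 0.0, 'joint_positions': array([-1.18089027,  0.32184917, -0.07008486,  1.45170285,  0.02261349,
        1.37080114, -0.05691525]), 'qd': array([-1.80401393e-03,  3.77953337e-04,  5.60217645e-04, -9.21066967e-04,
        1.45384409e-03,  7.32836037e-04, -5.27020902e-05]), 'joint_torque': array([-3.28357073e-04, -4.91296971e+01, -4.04204344e-01, -3.12537789e+01,
       -6.39297324e-02,  4.38735075e-02,  1.73681069e-04]), 'position': array([0.23840693, 0.60408733, 0.22143055]), 'tool_rot': array([-5.86769922e-01, -3.08604624e+00,  3.07317487e-03]), 'ft_force': array([ 0.36156962, -0.0995572 , -0.84311239]), 'torque': array([-0.01593586, -0.0222191 , -0.00171642]), 'grip_force': 0.0, 'grip_width': 1.0014537193340818}
[[383.80946441   0.         318.35079829]
 [  0.         383.80946441 193.53515144]
 [  0.           0.           1.        ]] [[-1.270e-01 -9.700e-01  2.080e-01  3.070e-01]
 [-9.920e-01  1.250e-01 -2.600e-02  2.000e-02]
 [-1.000e-03 -2.100e-01 -9.780e-01  1.208e+00]
 [ 0.000e+00  0.000e+00  0.000e+00  1.000e+00]]
[[414.8775289    0.         318.7877714 ]
 [  0.         414.8775289  198.26398842]
 [  0.           0.           1.        ]] [[ 0.92  -0.199  0.338  0.147]
 [-0.392 -0.437  0.809 -0.854]
 [-0.014 -0.877 -0.48   0.696]
 [ 0.     0.     0.     1.   ]]
```

View pics/top.png

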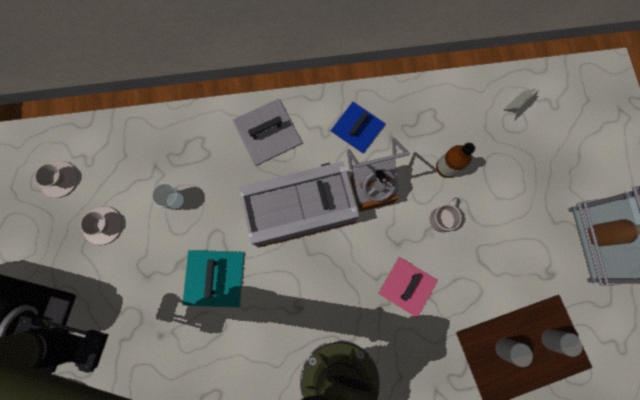

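View pics/side.png

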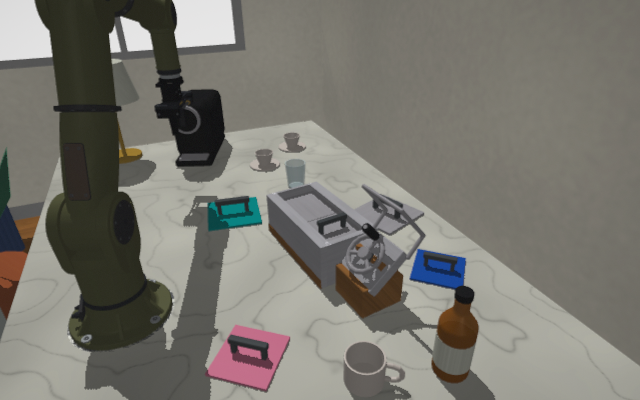

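Top view: the candidates for the hatch are the grey plate in the station (325,195), a loose grey plate (268,130), and the blue (358,127), pink (408,287) and turquoise (214,278) ones. The colours rule out the last three. The one in the station channel is the smaller of the two greys. A close crop should check this.

Run:
```python
from h import *
im=cv2.imread("pics/top.png")[95:255,225:425]
im=cv2.convertScaleAbs(im,alpha=1.6,beta=10)
cv2.imwrite("pics/c1.png",cv2.resize(im,None,fx=3.75,fy=3.75,interpolation=cv2.INTER_CUBIC)[:600])
```

```text
(no output)
```

View pics/c1.png

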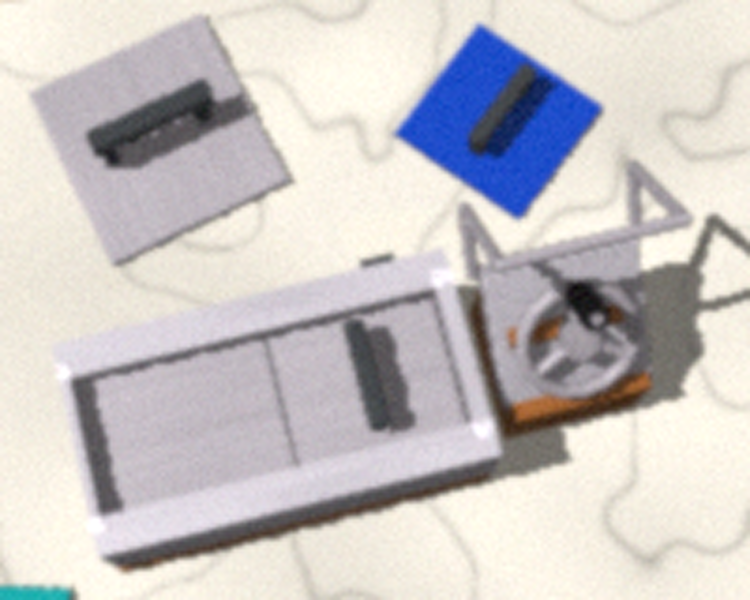

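The crop shows the station hatch with its bar at (350,325)-(378,425), seam at (267,337)-(298,467), and the chest corners. The loose grey plate is bigger, so the seated one is right. The knob is at (585,300), upper side, under the guard rail.

Run:
```python
from h import *
d=dict(np.load("pics/top.png.npz"))
f=lambda u,v,z:atz(d,225+u/3.75,95+v/3.75,z)
P=lambda n,p:print(n,p.round(4))
c=[f(55,350,.124),f(445,255,.124),f(500,455,.124),f(105,560,.124)]
for p in c:P("corner",p)
m=[np.linalg.norm(c[i]-c[(i+1)%4]) for i in range(4)];print(m)
b1,b2=f(350,325,.138),f(378,425,.138);P("bar",b1);P("bar",b2);print(np.linalg.norm(b1-b2),(b1+b2)/2)
for v in [c[1]-c[0],c[2]-c[3],]: print("y dir yaw",np.degrees(np.arctan2(v[0],-v[1])))
v=b1-b2;print("bar x yaw",np.degrees(np.arctan2(v[1],v[0])))
s1,s2=f(267,337,.105),f(298,467,.105);P("seam",s1);P("seam",s2)
P("hub",f(583,338,.13));P("ptr",f(377,260,.04))
for n,u,v in[("cup",447,215),("glass",168,197),("bottle",450,168)]:P(n,atz(d,u,v,.03))
```

```text
corner [0.5816 0.2158 0.124 ]
corner [ 0.6188 -0.0937  0.124 ]
corner [ 0.4568 -0.1129  0.124 ]
corner [0.416  0.1923 0.124 ]
[np.float64(0.3117007320839777), np.float64(0.16307732709113582), np.float64(0.30787853969142825), np.float64(0.16728149440242093)]
bar [ 0.5688 -0.0123  0.138 ]
bar [ 0.4892 -0.0234  0.138 ]
0.08042014277863178 [ 0.52901936 -0.01783382  0.138     ]
y dir yaw 6.849707219541842
y dir yaw 7.62510265500881
bar x yaw 7.902251686749306
seam [0.5756 0.0527 0.105 ]
seam [0.4701 0.0409 0.105 ]
hub [ 0.5378 -0.189   0.13  ]
ptr [ 0.6459 -0.0451  0.04  ]
cup [ 0.439  -0.3976  0.03  ]
glass [0.6063 0.4578 0.03  ]
bottle [ 0.5863 -0.4369  0.03  ]
```

```bash
cat >> h.py <<'E'
yaw=np.radians(7.4); O=np.array([.530,-.019,0])
SR=R.from_euler('z',yaw)
def st(p): return O+SR.apply(p)
def tost(p): return SR.inv().apply(np.asarray(p)-O)
def delta(p,Rt=None,s=None):
    s=s or ctrl.get_state(); R0=R.from_rotvec(s["tool_rot"])
    t=R0.inv().apply(np.asarray(p)-s["position"]); w=np.zeros(3) if Rt is None else np.degrees((R0.inv()*Rt).as_rotvec())
    print("shift mm",(t*1000).round(1),"turn deg",w.round(2),"| n",np.ceil(max(np.linalg.norm(t)/.0417,np.linalg.norm(w)/7.16)))
def axes(x,y,z): return R.from_matrix(np.array([x,y,z]).T)
DOWN=SR*axes([-1,0,0],[0,1,0],[0,0,-1])
E
python3 - <<'E'
from h import *
delta(st([0,0,.27]),DOWN)
d=snap("wrist","pics/w0.png");print(d["hand_eye"],d["K"])
E
```

```text
shift mm [-499.9 -472.8  -47.6] turn deg [-1.000e-01 -2.000e-02 -2.893e+01] | n 17.0
[[-2.24155078e-04 -9.63818651e-01 -2.66558734e-01  7.17531383e-02]
 [ 9.99999798e-01 -5.76405252e-05 -6.32506080e-04 -9.65227609e-04]
 [ 5.94256571e-04 -2.66558822e-01  9.63818469e-01 -1.62195432e-01]
 [ 0.00000000e+00  0.00000000e+00  0.00000000e+00  1.00000000e+00]] [[296.85158505   0.         318.30539729]
 [  0.         296.85158505 201.52238996]
 [  0.           0.           1.        ]]
```

```bash
python3 -m handwheel '[{"x":-0.25,"y":-0.236,"z":-0.047,"wz":-15},{"x":-0.25,"y":-0.236,"z":-0.047,"wz":-29},{"x":-0.25,"y":-0.236,"z":-0.047,"wz":-29},{"x":-0.25,"y":-0.236,"z":-0.047,"wz":-29},{"x":-0.5,"y":-0.473,"z":-0.047,"wz":-29},{"x":-0.5,"y":-0.473,"z":-0.047,"wz":-29},{"x":-0.5,"y":-0.473,"z":-0.047,"wz":-29},{"x":-0.5,"y":-0.473,"z":-0.047,"wz":-29},{"x":-0.5,"y":-0.473,"z":-0.047,"wz":-29},{"x":-0.5,"y":-0.473,"z":-0.047,"wz":-29}]' 0.087 40
python3 - <<'E'
from h import *
delta(st([0,0,.27]),DOWN)
E
```

```text
shift mm [-499.9 -472.8  -47.6] turn deg [-8.000e-02 -2.000e-02 -2.893e+01] | n 17.0invalid input at $[0]: expected keys x, y, z, wx, wy, wz
```

All six keys are needed in every row.

```bash
python3 -m handwheel '[{"x":-0.25,"y":-0.236,"z":-0.047,"wx":0,"wy":0,"wz":-29},{"x":-0.25,"y":-0.236,"z":-0.047,"wx":0,"wy":0,"wz":-29},{"x":-0.25,"y":-0.236,"z":-0.047,"wx":0,"wy":0,"wz":-29},{"x":-0.5,"y":-0.473,"z":-0.047,"wx":0,"wy":0,"wz":-29},{"x":-0.5,"y":-0.473,"z":-0.047,"wx":0,"wy":0,"wz":-29},{"x":-0.5,"y":-0.473,"z":-0.047,"wx":0,"wy":0,"wz":-29},{"x":-0.5,"y":-0.473,"z":-0.047,"wx":0,"wy":0,"wz":-29},{"x":-0.5,"y":-0.473,"z":-0.047,"wx":0,"wy":0,"wz":-29},{"x":-0.5,"y":-0.473,"z":-0.047,"wx":0,"wy":0,"wz":-29},{"x":-0.5,"y":-0.473,"z":-0.047,"wx":0,"wy":0,"wz":-29}]' 0.087 40
python3 - <<'E'
from h import *
delta(st([0,0,.27]),DOWN)
E
```

```text
time: 0.98
position: [0.4141, 0.2279, 0.255]
tool_rot: [-0.205, 3.135, 0.001]
ft_force: [1.1, 0.1, -0.4]
grip_width: 0.996
grip_force: 0.0
shift mm [ -82.8 -259.9  -15.1] turn deg [0.02 0.01 0.07] | n 7.0
```

```bash
python3 -m handwheel '[{"x":-0.08,"y":-0.25,"z":-0.015,"wx":0,"wy":0,"wz":0},{"x":-0.08,"y":-0.25,"z":-0.015,"wx":0,"wy":0,"wz":0},{"x":-0.08,"y":-0.25,"z":-0.015,"wx":0,"wy":0,"wz":0},{"x":-0.08,"y":-0.25,"z":-0.015,"wx":0,"wy":0,"wz":0},{"x":-0.08,"y":-0.25,"z":-0.015,"wx":0,"wy":0,"wz":0},{"x":-0.08,"y":-0.25,"z":-0.015,"wx":0,"wy":0,"wz":0},{"x":-0.08,"y":-0.25,"z":-0.015,"wx":0,"wy":0,"wz":0},{"x":-0.08,"y":-0.25,"z":-0.015,"wx":0,"wy":0,"wz":0}]'
python3 - <<'E'
from h import *
delta(st([0,0,.27]),DOWN)
s=ctrl.get_state();d=snap("wrist","pics/w1.png");np.savez("pics/w1s.npz",p=s["position"],r=s["tool_rot"])
E
```

```text
time: 1.65
position: [0.5265, -0.0128, 0.27]
tool_rot: [-0.192, 3.135, -0.003]
ft_force: [0.2, 0.2, 0.1]
grip_width: 1.002
grip_force: 0.0
shift mm [-2.7 -6.6  0.1] turn deg [-0.12  0.03 -0.41] | n 1.0
```

View pics/w1.png

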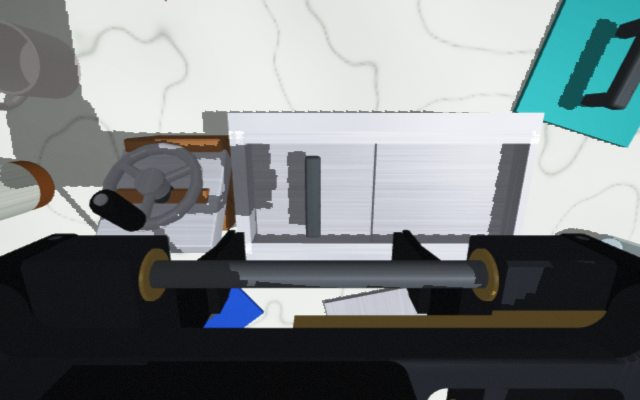

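The wrist view shows the bar at u 305–321, v 156–237, and the seam at u≈374. The well side is on the left, then the wheel (150,183) with its knob (118,210).

```bash
cat >> h.py <<'E'
def wcam(d,p,r):
    T=np.eye(4);T[:3,:3]=R.from_rotvec(r).as_matrix();T[:3,3]=p
    return dict(K=d["K"],world_to_cam=np.linalg.inv(T@np.array(d["hand_eye"])))
E
python3 - <<'E'
from h import *
q=np.load("pics/w1s.npz");d=wcam(np.load("pics/w1.png.npz"),q["p"],q["r"])
for n,u,v,z in[("bar-x l",306,157,.139),("bar -x r",320,157,.139),("bar+x l",307,236,.139),("bar+x r",321,236,.139),("seam",375.5,145,.1),("seam",373,235,.1),("lip outer",228,114,.124),("lip outer",543,114,.124),("hub",152,181,.15)]:
    p=atz(d,u,v,z);print(n,p.round(4),tost(p).round(4))
E
```

```text
bar-x l [ 0.4918 -0.0311  0.139 ] [-0.0395 -0.0071  0.139 ]
bar -x r [ 0.4901 -0.0174  0.139 ] [-0.0394  0.0067  0.139 ]
bar+x l [ 0.5745 -0.0209  0.139 ] [ 0.0439 -0.0076  0.139 ]
bar+x r [ 0.5727 -0.0061  0.139 ] [0.044  0.0073 0.139 ]
seam [0.4742 0.0423 0.1   ] [-0.0474  0.068   0.1   ]
seam [0.5794 0.0577 0.1   ] [0.0589 0.0697 0.1   ]
lip outer [ 0.4607 -0.1135  0.124 ] [-0.0809 -0.0847  0.124 ]
lip outer [0.4226 0.1976 0.124 ] [-0.0786  0.2286  0.124 ]
hub [ 0.5316 -0.1764  0.15  ] [-0.0187 -0.1563  0.15  ]
```

```bash
sed -i 's/radians(7.4); O=np.array(\[.530/radians(7.2); O=np.array([.532/' h.py
python3 - <<'E'
from h import *
delta(st([0,0,.113]),DOWN)
E
```

```text
shift mm [ -5.  -10.2 156.7] turn deg [-0.01 -0.02  0.02] | n 4.0
```

```bash
python3 -m handwheel '[{"x":-0.005,"y":-0.01,"z":0.03,"wx":0,"wy":0,"wz":0},{"x":-0.005,"y":-0.01,"z":0.07,"wx":0,"wy":0,"wz":0},{"x":-0.005,"y":-0.01,"z":0.11,"wx":0,"wy":0,"wz":0},{"x":-0.005,"y":-0.01,"z":0.14,"wx":0,"wy":0,"wz":0},{"x":-0.005,"y":-0.01,"z":0.157,"wx":0,"wy":0,"wz":0},{"x":-0.005,"y":-0.01,"z":0.157,"wx":0,"wy":0,"wz":0},{"x":-0.005,"y":-0.01,"z":0.157,"wx":0,"wy":0,"wz":0},{"x":-0.005,"y":-0.01,"z":0.157,"wx":0,"wy":0,"wz":0}]'
python3 - <<'E'
from h import *
delta(st([0,0,.113]),DOWN)
E
```

```text
time: 2.37
position: [0.5328, -0.0155, 0.1143]
tool_rot: [-0.207, 3.133, 0.001]
ft_force: [0.3, 0.7, 1.1]
grip_width: 0.999
grip_force: 0.0
shift mm [ 1.3 -3.3  1.3] turn deg [0.02 0.12 0.37] | n 1.0
```

```bash
python3 -m handwheel '[{"x":0,"y":-0.003,"z":0.001,"wx":0,"wy":0,"wz":0},{"x":0,"y":-0.003,"z":0.001,"wx":0,"wy":0,"wz":0}]'; python3 -m handwheel '[{"x":0,"y":0,"z":0,"wx":0,"wy":0,"wz":0},{"x":0,"y":0,"z":0,"wx":0,"wy":0,"wz":0},{"x":0,"y":0,"z":0,"wx":0,"wy":0,"wz":0},{"x":0,"y":0,"z":0,"wx":0,"wy":0,"wz":0},{"x":0,"y":0,"z":0,"wx":0,"wy":0,"wz":0},{"x":0,"y":0,"z":0,"wx":0,"wy":0,"wz":0},{"x":0,"y":0,"z":0,"wx":0,"wy":0,"wz":0}]' 0 40
python3 - <<'E'
from h import *
delta(st([0,0,.113]),DOWN);print(ctrl.get_state()["grip_width"]*87)
E
```

```text
time: 2.53
position: [0.5335, -0.02, 0.1136]
tool_rot: [-0.204, 3.132, 0.0]
ft_force: [-0.2, -0.7, 0.7]
grip_width: 1.0
grip_force: 0.0
time: 3.12
position: [0.5323, -0.0197, 0.1119]
tool_rot: [0.205, -3.135, -0.0]
ft_force: [-0.4, -0.1, 0.3]
grip_width: 0.554
grip_force: 0.0
shift mm [ 0.2  0.7 -1.1] turn deg [ 0.   -0.    0.27] | n 1.0
48.15788942289173
```

Fingers are slow. I'll keep closing, then lift.

```bash
python3 -m handwheel '[{"x":0,"y":0,"z":0,"wx":0,"wy":0,"wz":0},{"x":0,"y":0,"z":0,"wx":0,"wy":0,"wz":0},{"x":0,"y":0,"z":0,"wx":0,"wy":0,"wz":0},{"x":0,"y":0,"z":0,"wx":0,"wy":0,"wz":0},{"x":0,"y":0,"z":0,"wx":0,"wy":0,"wz":0},{"x":0,"y":0,"z":0,"wx":0,"wy":0,"wz":0},{"x":0,"y":0,"z":0,"wx":0,"wy":0,"wz":0},{"x":0,"y":0,"z":0,"wx":0,"wy":0,"wz":0}]' 0 40;  python3 -m handwheel '[{"x":0,"y":0,"z":-0.004,"wx":0,"wy":0,"wz":0},{"x":0,"y":0,"z":-0.008,"wx":0,"wy":0,"wz":0},{"x":0,"y":0,"z":-0.012,"wx":0,"wy":0,"wz":0},{"x":0,"y":0,"z":-0.012,"wx":0,"wy":0,"wz":0},{"x":0,"y":0,"z":-0.012,"wx":0,"wy":0,"wz":0}]'
python3 - <<'E'
from h import *
delta(st([0,.145,.125]),DOWN)
E
```

```text
time: 3.78
position: [0.5323, -0.0194, 0.1119]
tool_rot: [0.205, -3.135, -0.001]
ft_force: [0.2, 1.3, 0.3]
grip_width: 0.181
grip_force: 40.0
time: 4.2
position: [0.5325, -0.0198, 0.1242]
tool_rot: [-0.204, 3.134, 0.0]
ft_force: [0.0, -0.1, -3.3]
grip_width: 0.182
grip_force: 40.0
shift mm [ -0.3 145.9  -0.8] turn deg [-0.    0.04  0.27] | n 4.0
```

```bash
python3 -m handwheel '[{"x":0,"y":0.015,"z":0,"wx":0,"wy":0,"wz":0},{"x":0,"y":0.035,"z":0,"wx":0,"wy":0,"wz":0},{"x":0,"y":0.06,"z":0,"wx":0,"wy":0,"wz":0},{"x":0,"y":0.085,"z":0,"wx":0,"wy":0,"wz":0},{"x":0,"y":0.11,"z":0,"wx":0,"wy":0,"wz":0},{"x":0,"y":0.13,"z":0,"wx":0,"wy":0,"wz":0},{"x":0,"y":0.145,"z":0,"wx":0,"wy":0,"wz":0},{"x":0,"y":0.145,"z":0,"wx":0,"wy":0,"wz":0},{"x":0,"y":0.145,"z":0,"wx":0,"wy":0,"wz":0},{"x":0,"y":0.145,"z":0,"wx":0,"wy":0,"wz":0}]'
python3 - <<'E'
from h import *
delta(st([0,.145,.118]),DOWN)
E
```

```text
time: 5.03
position: [0.5135, 0.1228, 0.1237]
tool_rot: [0.203, -3.135, 0.002]
ft_force: [0.6, -0.4, -3.9]
grip_width: 0.178
grip_force: 40.0
shift mm [-0.5  2.   5.7] turn deg [-0.06 -0.02  0.22] | n 1.0
```

```bash
python3 -m handwheel '[{"x":0,"y":0.001,"z":0.003,"wx":0,"wy":0,"wz":0},{"x":0,"y":0.001,"z":0.0055,"wx":0,"wy":0,"wz":0},{"x":0,"y":0.001,"z":0.0065,"wx":0,"wy":0,"wz":0},{"x":0,"y":0.001,"z":0.0065,"wx":0,"wy":0,"wz":0}]';  python3 -m handwheel '[{"x":0,"y":0,"z":0,"wx":0,"wy":0,"wz":0},{"x":0,"y":0,"z":0,"wx":0,"wy":0,"wz":0},{"x":0,"y":0,"z":0,"wx":0,"wy":0,"wz":0},{"x":0,"y":0,"z":0,"wx":0,"wy":0,"wz":0},{"x":0,"y":0,"z":0,"wx":0,"wy":0,"wz":0},{"x":0,"y":0,"z":0,"wx":0,"wy":0,"wz":0}]' 0.06
python3 - <<'E'
from h import *
d=dict(hand_eye=np.array(ctrl.get_image("wrist")["hand_eye"]))
# look pose for far face: tool x=+station x flipped, tilt a so z leans to -x
from scipy.spatial.transform import Rotation as R
for a in (25,35):
    L=SR*axes([1,0,0],[0,-1,0],[0,0,-1])*R.from_euler('y',a,degrees=True)
    cam=L.apply(d["hand_eye"][:3,3]);ax=L.apply(d["hand_eye"][:3,2])
    print(a,L.as_matrix()[:,2].round(2),"cam off",SR.inv().apply(cam).round(3),"axis",SR.inv().apply(ax).round(3))
E
```

```text
time: 5.37
position: [0.5136, 0.1239, 0.1179]
tool_rot: [-0.202, 3.135, -0.001]
ft_force: [-2.2, -2.2, 1.4]
grip_width: 0.177
grip_force: 40.0
time: 5.87
position: [0.5134, 0.1252, 0.1175]
tool_rot: [-0.205, 3.135, 0.0]
ft_force: [0.6, 0.2, 0.4]
grip_width: 0.547
grip_force: 0.0
25 [ 0.42  0.05 -0.91] cam off [-0.003  0.001  0.178] axis [ 0.166  0.001 -0.986]
35 [ 0.57  0.07 -0.82] cam off [-0.034  0.001  0.174] axis [ 0.335  0.001 -0.942]
```

```bash
python3 -m handwheel '[{"x":0,"y":0,"z":-0.03,"wx":0,"wy":0,"wz":0},{"x":0,"y":0,"z":-0.07,"wx":0,"wy":0,"wz":0},{"x":0,"y":0,"z":-0.11,"wx":0,"wy":0,"wz":0},{"x":0,"y":-0.04,"z":-0.15,"wx":0,"wy":0,"wz":0},{"x":0,"y":-0.08,"z":-0.15,"wx":0,"wy":0,"wz":0},{"x":0,"y":-0.1,"z":-0.15,"wx":0,"wy":0,"wz":0},{"x":0,"y":-0.1,"z":-0.15,"wx":0,"wy":0,"wz":0},{"x":0,"y":-0.1,"z":-0.15,"wx":0,"wy":0,"wz":0}]'
python3 - <<'E'
from h import *
s=ctrl.get_state();print(s["joint_positions"].round(3))
for a in (-35,):
  for f in (0,30,-30):
    L=SR*R.from_euler('z',f,degrees=True)*axes([1,0,0],[0,-1,0],[0,0,-1])*R.from_euler('y',a,degrees=True)
    print(f,tost(L.as_matrix()[:,2]+O).round(2)); delta(st([.10,0,.24]),L)
s=ctrl.get_state();d=ctrl.get_image("wrist");np.savez("pics/w2.npz",p=s["position"],r=s["tool_rot"],**d)
im=d["image"][:,:,::-1];cv2.imwrite("pics/w2.png",im)
E
```

```text
time: 6.58
position: [0.5266, 0.0238, 0.2679]
tool_rot: [-0.197, 3.134, 0.001]
ft_force: [0.4, -0.6, 0.5]
grip_width: 0.69
grip_force: 0.0
[-0.549  0.03   0.467  1.702 -0.014  1.412  1.617]
0 [-0.57 -0.   -0.82]
shift mm [-100.   -43.1   28. ] turn deg [-5.4220e+01  4.0000e-02 -1.7162e+02] | n 26.0
30 [-0.5  -0.29 -0.82]
shift mm [-100.   -43.1   28. ] turn deg [ 45.48 -12.17 143.92] | n 22.0
-30 [-0.5   0.29 -0.82]
shift mm [-100.   -43.1   28. ] turn deg [ -45.45  -12.11 -143.91] | n 22.0
```

View pics/w2.png

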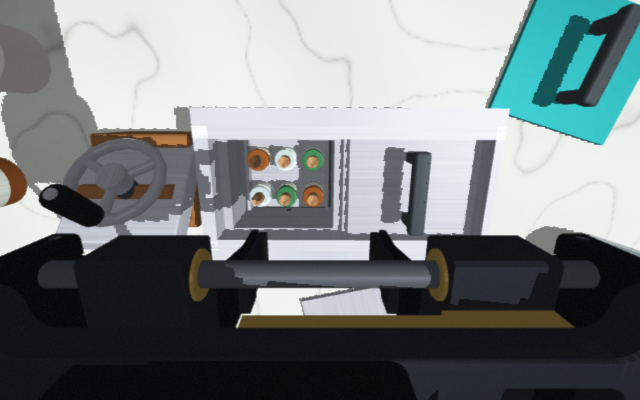

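The hatch is parked: bar at (418,195), well open with bottles visible. Next is the far face with the pointer and clip. J7 = 1.62, so I turn the tool +180° about its z and lean it back.

```bash
python3 -m handwheel '[{"x":-0.02,"y":0,"z":0,"wx":0,"wy":0,"wz":70},{"x":-0.04,"y":-0.01,"z":0,"wx":0,"wy":0,"wz":70},{"x":-0.06,"y":-0.02,"z":0,"wx":0,"wy":0,"wz":70},{"x":-0.08,"y":-0.03,"z":0,"wx":0,"wy":0,"wz":70},{"x":-0.1,"y":-0.04,"z":0,"wx":0,"wy":0,"wz":70},{"x":-0.1,"y":-0.043,"z":0,"wx":0,"wy":0,"wz":70},{"x":-0.1,"y":-0.043,"z":0,"wx":0,"wy":0,"wz":70},{"x":-0.1,"y":-0.043,"z":0,"wx":0,"wy":0,"wz":70},{"x":-0.1,"y":-0.043,"z":0,"wx":0,"wy":0,"wz":70},{"x":-0.1,"y":-0.043,"z":0,"wx":0,"wy":0,"wz":70}]' - ; python3 -m handwheel '[{"x":0,"y":0,"z":0,"wx":0,"wy":0,"wz":70},{"x":0,"y":0,"z":0,"wx":0,"wy":0,"wz":70},{"x":0,"y":0,"z":0,"wx":0,"wy":0,"wz":70},{"x":0,"y":0,"z":0,"wx":0,"wy":0,"wz":70},{"x":0,"y":0,"z":0,"wx":0,"wy":0,"wz":70},{"x":0,"y":0,"z":0,"wx":0,"wy":0,"wz":70},{"x":0,"y":0,"z":0,"wx":0,"wy":0,"wz":70},{"x":0,"y":0,"z":0,"wx":0,"wy":0,"wz":70},{"x":0,"y":0,"z":0,"wx":0,"wy":0,"wz":70},{"x":0,"y":0,"z":0,"wx":0,"wy":0,"wz":70}]';  python3 - <<'E'
from h import *
s=ctrl.get_state();print(s["joint_positions"].round(3))
L=SR*axes([1,0,0],[0,-1,0],[0,0,-1])*R.from_euler('y',-35,degrees=True)
delta(st([.10,-.03,.22]),L)
E
```

```text
time: 7.47
position: [0.6309, -0.0011, 0.2662]
tool_rot: [-1.633, -2.681, 0.001]
ft_force: [0.8, 0.4, -0.4]
grip_width: 0.691
grip_force: 0.0
time: 8.3
position: [0.6309, -0.0009, 0.2663]
tool_rot: [-2.876, -1.26, 0.002]
ft_force: [0.3, -0.2, 0.4]
grip_width: 0.691
grip_force: 0.0
[-0.681  0.333  0.828  1.46  -0.246  1.457 -0.597]
shift mm [-23.1  27.   46.3] turn deg [ 12.16 -33.48  38.87] | n 8.0
```

```bash
python3 -m handwheel '[{"x":-0.023,"y":0.027,"z":0.03,"wx":12,"wy":-33.5,"wz":39},{"x":-0.023,"y":0.027,"z":0.03,"wx":12,"wy":-33.5,"wz":39},{"x":-0.023,"y":0.027,"z":0.03,"wx":12,"wy":-33.5,"wz":39},{"x":-0.023,"y":0.027,"z":0.04,"wx":12,"wy":-33.5,"wz":39},{"x":-0.023,"y":0.027,"z":0.04,"wx":12,"wy":-33.5,"wz":39},{"x":-0.023,"y":0.027,"z":0.04,"wx":12,"wy":-33.5,"wz":39},{"x":-0.023,"y":0.027,"z":0.04,"wx":12,"wy":-33.5,"wz":39},{"x":-0.023,"y":0.027,"z":0.04,"wx":12,"wy":-33.5,"wz":39},{"x":-0.023,"y":0.027,"z":0.04,"wx":12,"wy":-33.5,"wz":39},{"x":-0.023,"y":0.027,"z":0.04,"wx":12,"wy":-33.5,"wz":39}]' - ;  python3 - <<'E'
from h import *
s=ctrl.get_state();print(s["joint_positions"].round(3))
L=SR*axes([1,0,0],[0,-1,0],[0,0,-1])*R.from_euler('y',-35,degrees=True)
delta(st([.10,-.03,.22]),L)
s=ctrl.get_state();d=ctrl.get_image("wrist");np.savez("pics/w3.npz",p=s["position"],r=s["tool_rot"],**d)
im=d["image"][:,:,::-1];cv2.imwrite("pics/w3.png",im)
E
```

```text
time: 9.13
position: [0.6317, -0.0349, 0.2206]
tool_rot: [2.958, 0.198, -0.922]
ft_force: [-0.1, 1.8, -0.2]
grip_width: 0.691
grip_force: 0.0
[-0.148  0.789  0.263  0.912 -0.065  2.052 -1.354]
shift mm [ 2.9  1.7 -1.3] turn deg [ 0.13 -0.38  0.42] | n 1.0
```

View pics/w3.png

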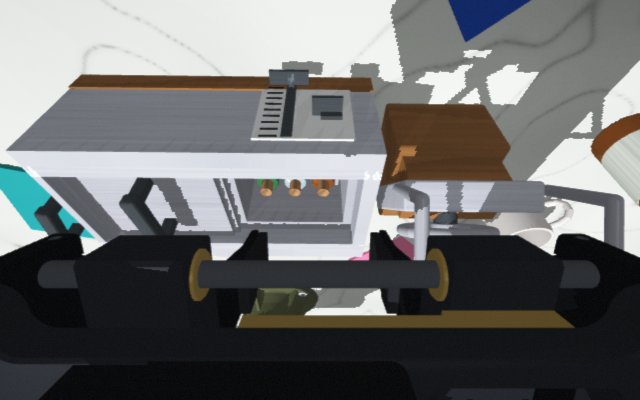

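The far face is visible: the pointer bar is near (289,77), the slot and scale are in the middle, and the index clip is near (327,106). I zoom in to get their edges.

Run:
```python
import cv2
im=cv2.imread("pics/w3.png")[60:145,240:365]
cv2.imwrite("pics/c3.png",cv2.resize(cv2.convertScaleAbs(im,alpha=1.5,beta=20),None,fx=6,fy=6,interpolation=cv2.INTER_CUBIC))
```

```text
(no output)
```

View pics/c3.png

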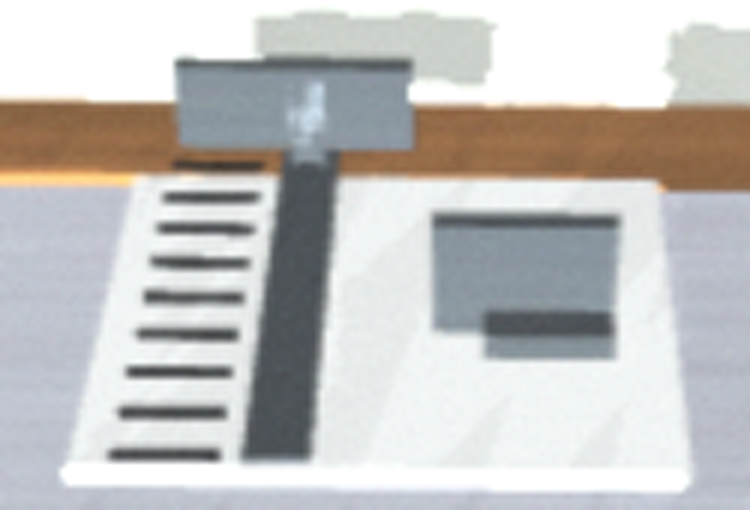

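```bash
python3 -m handwheel '[{"x":0.03,"y":0,"z":0,"wx":0,"wy":0,"wz":0},{"x":0.06,"y":0,"z":0,"wx":0,"wy":0,"wz":0},{"x":0.08,"y":0,"z":0,"wx":0,"wy":0,"wz":0},{"x":0.08,"y":0,"z":0,"wx":0,"wy":0,"wz":0},{"x":0.08,"y":0,"z":0,"wx":0,"wy":0,"wz":0},{"x":0.08,"y":0,"z":0,"wx":0,"wy":0,"wz":0}]' - ;  python3 - <<'E'
from h import *
s=ctrl.get_state();print(tost(s["position"]),s["joint_positions"].round(2))
d=ctrl.get_image("wrist");np.savez("pics/w4.npz",p=s["position"],r=s["tool_rot"],**d)
im=d["image"][:,:,::-1]
q=np.load("pics/w3.npz");c=wcam(q,q["p"],q["r"]);c4=wcam(d,s["position"],s["tool_rot"])
p=atz(c,327,110,.065);print(proj(c4,p))
u,v=proj(c4,p).astype(int);u0=max(u-95,0);v0=max(v-75,0);print(u0,v0)
cv2.imwrite("pics/c4.png",cv2.resize(cv2.convertScaleAbs(im[v0:v0+120,u0:u0+160],alpha=1.5,beta=20),None,fx=5,fy=5,interpolation=cv2.INTER_CUBIC))
E
```

```text
time: 9.68
position: [0.6866, -0.031, 0.1709]
tool_rot: [2.959, 0.19, -0.891]
ft_force: [0.7, 0.1, 1.2]
grip_width: 0.688
grip_force: 0.0
[ 0.15192051 -0.03128404  0.17094309] [-0.12  0.94  0.24  0.73 -0.08  2.05 -1.38]
[322.16051812 189.92706246]
227 114
```

View pics/c4.png

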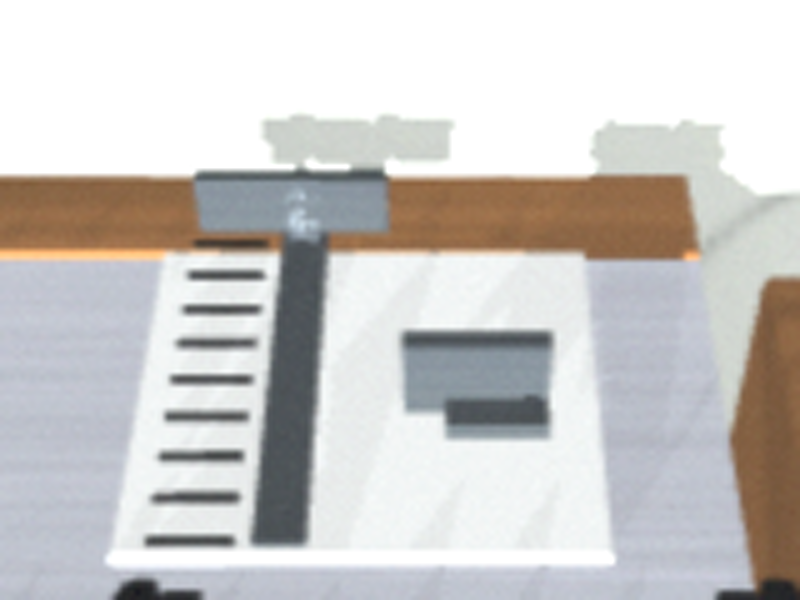

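Both views show the pointer bar (c3 (176..412, 68), c4 (195..388, 181)) and the clip blade (c3 (432..620, 223), c4 (403..552, 347)). I triangulate their top outer edges.

Run:
```python
from h import *
C=[]
for f in("pics/w3.npz","pics/w4.npz"):
    q=np.load(f);C.append(wcam(q,q["p"],q["r"]))
P=[np.array(c["K"])@c["world_to_cam"][:3] for c in C]
A=lambda u,v:np.array([240+u/6,60+v/6]);B=lambda u,v:np.array([227+u/5,114+v/5])
def tri(a,b):
    X=cv2.triangulatePoints(P[0],P[1],a,b).ravel();return tost(X[:3]/X[3])
pts={"ptr L":(A(176,69),B(195,181)),"ptr R":(A(412,69),B(388,180)),"ptr inL":(A(181,148),B(202,230)),"ptr inR":(A(412,150),B(388,232)),
"clip L":(A(432,224),B(403,347)),"clip R":(A(620,224),B(552,346)),"clip inL":(A(432,332),B(405,411)),
"plate TL":(A(62,465),B(108,551)),"plate TR":(A(690,470),B(613,552)),"tick top":(A(165,455),B(190,541)),"tick bot":(A(211,197),B(226,275))}
for n,(a,b) in pts.items():print(n,tri(a,b).round(4))
```

```text
ptr L [0.1057 0.0196 0.0241]
ptr R [ 0.1062 -0.0199  0.0245]
ptr inL [0.0908 0.0205 0.0222]
ptr inR [ 0.0918 -0.0195  0.0242]
clip L [ 0.1075 -0.0238  0.0741]
clip R [ 0.1078 -0.0513  0.0743]
clip inL [ 0.0879 -0.0237  0.0723]
plate TL [0.0878 0.0291 0.1057]
plate TR [ 0.0887 -0.0613  0.1072]
tick top [0.0883 0.0145 0.104 ]
tick bot [0.0882 0.0145 0.0337]
```

```bash
cat > hub.py <<'E'
from h import *
from scipy.optimize import least_squares
q=np.load("pics/w1s.npz");c1=wcam(np.load("pics/w1.png.npz"),q["p"],q["r"])
q=np.load("pics/w2.npz");c2=wcam(q,q["p"],q["r"]);ct=dict(np.load("pics/top.png.npz"))
s40,c40=np.sin(np.radians(40)),np.cos(np.radians(40))
AX=SR.apply([-s40,0,c40]);UP=SR.apply([c40,0,s40]);YY=SR.apply([0,1,0])
def pt(h,ph,r,o): return h+r*(np.cos(ph)*UP+np.sin(ph)*YY)+o*AX
E
python3 - <<'E'
from hub import *
obs=[(c1,152.5,182.5),(c2,116.5,180),(ct,225+582/3.75,95+338/3.75)]
f=lambda h:np.concatenate([(proj(c,h)-[u,v])*(2 if c is ct else 1) for c,u,v in obs])
r=least_squares(f,[.53,-.18,.14]);h=r.x;print(h.round(4),tost(h).round(4),r.fun.round(1))
ko=[(c1,102,200,58),(c2,51,195,58)]
g=lambda a:np.concatenate([proj(c,pt(a[1:],a[0],.045,o/1000))-[u,v] for c,u,v,o in ko]+[f(a[1:])])
for p0 in(-.5,.5):
    r=least_squares(g,[p0,*h]);print(np.degrees(r.x[0]),r.x[1:].round(4),tost(r.x[1:]).round(4),r.fun.round(1),r.cost)
E
```

```text
[ 0.5409 -0.1896  0.1238] [-0.0126 -0.1704  0.1238] [ 0.6  0.6 -0.4 -1.4 -0.1 -1.2]
-2.257192537845331 [ 0.5407 -0.1875  0.128 ] [-0.0125 -0.1683  0.128 ] [-0.7 -0.4  0.8 -1.1  0.5  1.5 -1.  -0.6 -1.  -1.5] 4.834197169653487
-2.257175751186038 [ 0.5407 -0.1875  0.128 ] [-0.0125 -0.1683  0.128 ] [-0.7 -0.4  0.8 -1.1  0.5  1.5 -1.  -0.6 -1.  -1.5] 4.834197169769852
```

```bash
cat >> hub.py <<'E'
H=st([-.0125,-.1685,.127]); G=SR*axes([c40,0,s40],[0,-1,0],[s40,0,-c40])
E
python3 - <<'E'
from hub import *
delta(st([-.05,-.05,.32]),G)
E
```

```text
shift mm [-250.3   18.8  -11.9] turn deg [ 0.52 73.48  0.31] | n 11.0
```

```bash
python3 -m handwheel '[{"x":-0.03,"y":0.01,"z":-0.03,"wx":0,"wy":7,"wz":0},{"x":-0.06,"y":0.019,"z":-0.05,"wx":0,"wy":14,"wz":0},{"x":-0.09,"y":0.019,"z":-0.05,"wx":0,"wy":21,"wz":0},{"x":-0.12,"y":0.019,"z":-0.04,"wx":0,"wy":28,"wz":0},{"x":-0.15,"y":0.019,"z":-0.03,"wx":0,"wy":35,"wz":0},{"x":-0.18,"y":0.019,"z":-0.02,"wx":0,"wy":42,"wz":0},{"x":-0.21,"y":0.019,"z":-0.012,"wx":0,"wy":49,"wz":0},{"x":-0.24,"y":0.019,"z":-0.012,"wx":0,"wy":56,"wz":0},{"x":-0.25,"y":0.019,"z":-0.012,"wx":0,"wy":63,"wz":0},{"x":-0.25,"y":0.019,"z":-0.012,"wx":0,"wy":70,"wz":0}]'
python3 - <<'E'
from hub import *
delta(pt(H,np.radians(-2),.045,.13),G);print(ctrl.get_state()["joint_positions"].round(2))
E
```

```text
time: 10.57
position: [0.4975, -0.0718, 0.322]
tool_rot: [-3.052, -0.214, -0.565]
ft_force: [0.2, 0.2, -0.0]
grip_width: 0.687
grip_force: 0.0
shift mm [-44.7 122.   53.4] turn deg [-0.66 19.    0.61] | n 4.0
[ 0.15 -0.29  0.02  1.92 -0.12  1.16 -1.23]
```

```bash
python3 -m handwheel '[{"x":-0.005,"y":0.03,"z":0.01,"wx":0,"wy":5,"wz":0},{"x":-0.015,"y":0.06,"z":0.02,"wx":0,"wy":8,"wz":0},{"x":-0.03,"y":0.09,"z":0.04,"wx":0,"wy":12,"wz":0},{"x":-0.045,"y":0.12,"z":0.053,"wx":0,"wy":19,"wz":0},{"x":-0.045,"y":0.122,"z":0.053,"wx":0,"wy":19,"wz":0},{"x":-0.045,"y":0.122,"z":0.053,"wx":0,"wy":19,"wz":0},{"x":-0.045,"y":0.122,"z":0.053,"wx":0,"wy":19,"wz":0}]'
python3 - <<'E'
from hub import *
delta(pt(H,np.radians(-2),.045,.13),G);print(ctrl.get_state()["joint_positions"].round(2))
delta(pt(H,np.radians(-2),.045,.021),G)
E
```

```text
time: 11.15
position: [0.4904, -0.199, 0.2482]
tool_rot: [-2.906, -0.186, -1.031]
ft_force: [-0.2, 0.3, -0.4]
grip_width: 0.687
grip_force: 0.0
shift mm [ 6.3 -3.4 -4.3] turn deg [-0.61  0.89 -0.1 ] | n 1.0
[ 0.71 -0.3  -0.05  2.19 -0.67  0.85 -0.43]
shift mm [  8.   -2.2 104.7] turn deg [-0.61  0.89 -0.1 ] | n 3.0
```

Run:
```python
from hub import *
s=ctrl.get_state();d=ctrl.get_image("wrist");c=wcam(d,s["position"],s["tool_rot"])
im=d["image"][:,:,::-1].copy();cv2.imwrite("pics/w5.png",im);np.savez("pics/w5.npz",p=s["position"],r=s["tool_rot"],**d)
ph=np.radians(-2)
for o,col in((.010,(255,0,0)),(.058,(0,0,255))):
    cv2.polylines(im,[np.array([proj(c,pt(H,ph,.045,o)+.011*(np.cos(a)*UP+np.sin(a)*YY)) for a in np.linspace(0,6.3,30)]).astype(int)],True,col,1)
cv2.polylines(im,[np.array([proj(c,pt(H,a,.045,.006)) for a in np.linspace(0,6.3,60)]).astype(int)],True,(0,255,0),1)
cv2.imwrite("pics/w5o.png",im)
```

```text
(no output)
```

View pics/w5o.png

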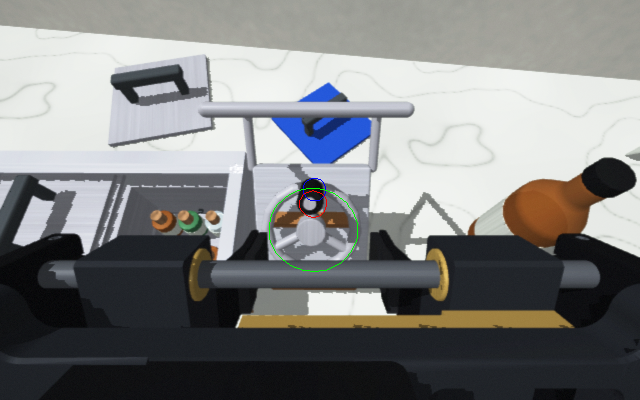

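The overlay matches well. The actual knob cap is at (310,204) against a predicted (313,203), so the hub is about 2.5 mm further +y. I correct for that and move in.

```bash
sed -i 's/-.1685,.127/-.166,.127/' hub.py; python3 -m handwheel '[{"x":0.008,"y":-0.005,"z":0.0,"wx":-0.6,"wy":1,"wz":0},{"x":0.008,"y":-0.005,"z":0.03,"wx":-0.6,"wy":1,"wz":0},{"x":0.008,"y":-0.005,"z":0.06,"wx":-0.6,"wy":1,"wz":0},{"x":0.008,"y":-0.005,"z":0.085,"wx":-0.6,"wy":1,"wz":0},{"x":0.008,"y":-0.005,"z":0.1,"wx":-0.6,"wy":1,"wz":0},{"x":0.008,"y":-0.005,"z":0.105,"wx":-0.6,"wy":1,"wz":0},{"x":0.008,"y":-0.005,"z":0.105,"wx":-0.6,"wy":1,"wz":0},{"x":0.008,"y":-0.005,"z":0.105,"wx":-0.6,"wy":1,"wz":0}]'
python3 - <<'E'
from hub import *
delta(pt(H,np.radians(-2),.045,.021),G);print(ctrl.get_state()["joint_positions"].round(2))
E
```

```text
time: 11.87
position: [0.5652, -0.1809, 0.1746]
tool_rot: [-2.903, -0.194, -1.064]
ft_force: [-0.1, -0.2, -0.2]
grip_width: 0.695
grip_force: 0.0
shift mm [-5.   2.8 -0.7] turn deg [-0.17 -0.25  0.4 ] | n 1.0
[ 0.74 -0.11 -0.23  2.2  -0.81  0.6  -0.35]
```

Correct x and y, then close gently on the knob.

```bash
python3 -m handwheel '[{"x":-0.005,"y":0.003,"z":0,"wx":0,"wy":0,"wz":0},{"x":-0.005,"y":0.003,"z":0,"wx":0,"wy":0,"wz":0},{"x":-0.005,"y":0.003,"z":0,"wx":0,"wy":0,"wz":0},{"x":-0.005,"y":0.003,"z":0,"wx":0,"wy":0,"wz":0},{"x":-0.005,"y":0.003,"z":0,"wx":0,"wy":0,"wz":0},{"x":-0.005,"y":0.003,"z":0,"wx":0,"wy":0,"wz":0},{"x":-0.005,"y":0.003,"z":0,"wx":0,"wy":0,"wz":0},{"x":-0.005,"y":0.003,"z":0,"wx":0,"wy":0,"wz":0},{"x":-0.005,"y":0.003,"z":0,"wx":0,"wy":0,"wz":0},{"x":-0.005,"y":0.003,"z":0,"wx":0,"wy":0,"wz":0}]' 0 20
python3 - <<'E'
from hub import *
delta(pt(H,np.radians(-2),.045,.021),G)
E
```

```text
time: 12.7
position: [0.5608, -0.185, 0.1695]
tool_rot: [-2.904, -0.191, -1.061]
ft_force: [-2.6, 0.3, 1.7]
grip_width: 0.248
grip_force: 20.0
shift mm [ 2.1 -0.8 -1.4] turn deg [-0.16 -0.14  0.26] | n 1.0
```

```bash
python3 -m handwheel '[{"x":-0.0027,"y":0.0154,"z":0,"wx":0,"wy":0,"wz":0},{"x":-0.0105,"y":0.0289,"z":0,"wx":0,"wy":0,"wz":0},{"x":-0.0225,"y":0.039,"z":0,"wx":0,"wy":0,"wz":0},{"x":-0.0372,"y":0.0443,"z":0,"wx":0,"wy":0,"wz":0},{"x":-0.0528,"y":0.0443,"z":0,"wx":0,"wy":0,"wz":0},{"x":-0.0675,"y":0.039,"z":0,"wx":0,"wy":0,"wz":0},{"x":-0.0793,"y":0.0289,"z":0,"wx":0,"wy":0,"wz":0},{"x":-0.0873,"y":0.0154,"z":0,"wx":0,"wy":0,"wz":0},{"x":-0.09,"y":0,"z":0,"wx":0,"wy":0,"wz":0},{"x":-0.09,"y":0,"z":0,"wx":0,"wy":0,"wz":0}]'
cat > ph.py <<'E'
from hub import *
s=ctrl.get_state();v=s["position"]-H
a,b,c=v@UP,v@YY,v@AX;print("UP,Y,AX mm",np.round([a*1e3,b*1e3,c*1e3],1),"r",np.hypot(a,b),"w",np.degrees(np.arctan2(-b,a))%360)
print(s["joint_positions"].round(2))
E
python3 ph.py
```

```text
time: 13.53
position: [0.4925, -0.1925, 0.1118]
tool_rot: [-2.903, -0.193, -1.062]
ft_force: [-1.6, 1.1, 2.7]
grip_width: 0.252
grip_force: 20.0
UP,Y,AX mm [-46.9  -1.2  19.5] r 0.046883527528376205 w 178.57359706061277
[ 0.79 -0.13 -0.15  2.37 -0.99  0.59 -0.03]
```

```bash
python3 -m handwheel '[{"x":0.006,"y":-0.0225,"z":0,"wx":0,"wy":0,"wz":0},{"x":0.0225,"y":-0.039,"z":0,"wx":0,"wy":0,"wz":0},{"x":0.045,"y":-0.045,"z":0,"wx":0,"wy":0,"wz":0},{"x":0.0675,"y":-0.039,"z":0,"wx":0,"wy":0,"wz":0},{"x":0.084,"y":-0.0225,"z":0,"wx":0,"wy":0,"wz":0},{"x":0.09,"y":0,"z":0,"wx":0,"wy":0,"wz":0},{"x":0.084,"y":0.0225,"z":0,"wx":0,"wy":0,"wz":0},{"x":0.0675,"y":0.039,"z":0,"wx":0,"wy":0,"wz":0},{"x":0.045,"y":0.045,"z":0,"wx":0,"wy":0,"wz":0},{"x":0.045,"y":0.045,"z":0,"wx":0,"wy":0,"wz":0}]'; python3 ph.py
```

```text
time: 14.37
position: [0.5286, -0.2302, 0.1367]
tool_rot: [-2.896, -0.192, -1.049]
ft_force: [-12.0, 10.6, 12.7]
grip_width: 0.249
grip_force: 20.0
UP,Y,AX mm [ -7.  -43.1  18.6] r 0.04366904720348687 w 99.25196352563371
[ 0.84 -0.04 -0.17  2.23 -0.91  0.64 -0.11]
```

```bash
python3 -m handwheel '[{"x":0,"y":0,"z":0,"wx":0,"wy":0,"wz":0},{"x":0,"y":0,"z":0,"wx":0,"wy":0,"wz":0}]'; python3 ph.py
```

```text
time: 14.53
position: [0.5316, -0.2302, 0.1393]
tool_rot: [-2.898, -0.196, -1.055]
ft_force: [-8.4, 8.1, 7.6]
grip_width: 0.246
grip_force: 20.0
UP,Y,AX mm [ -3.1 -43.4  18.6] r 0.04354833319341539 w 94.12763782549138
[ 0.84 -0.04 -0.17  2.23 -0.91  0.64 -0.11]
```

```bash
python3 -m handwheel '[{"x":-0.0154,"y":-0.0042,"z":0,"wx":0,"wy":0,"wz":0},{"x":-0.0289,"y":-0.012,"z":0,"wx":0,"wy":0,"wz":0},{"x":-0.039,"y":-0.024,"z":0,"wx":0,"wy":0,"wz":0},{"x":-0.0443,"y":-0.0387,"z":0,"wx":0,"wy":0,"wz":0},{"x":-0.0443,"y":-0.0543,"z":0,"wx":0,"wy":0,"wz":0},{"x":-0.039,"y":-0.069,"z":0,"wx":0,"wy":0,"wz":0},{"x":-0.0289,"y":-0.0808,"z":0,"wx":0,"wy":0,"wz":0},{"x":-0.0154,"y":-0.0888,"z":0,"wx":0,"wy":0,"wz":0},{"x":0,"y":-0.0915,"z":0,"wx":0,"wy":0,"wz":0},{"x":0,"y":-0.0915,"z":0,"wx":0,"wy":0,"wz":0}]'; python3 ph.py
```

```text
time: 15.37
position: [0.522, -0.1406, 0.1409]
tool_rot: [-2.901, -0.198, -1.06]
ft_force: [6.2, 5.2, -5.0]
grip_width: 0.251
grip_force: 20.0
UP,Y,AX mm [-0.8 46.6 18.8] r 0.046582675806365055 w 269.05653219818674
[ 0.79 -0.19 -0.3   2.35 -0.92  0.56 -0.26]
```

```bash
python3 -m handwheel '[{"x":0.0154,"y":0.0027,"z":0,"wx":0,"wy":0,"wz":0},{"x":0.0289,"y":0.0105,"z":0,"wx":0,"wy":0,"wz":0},{"x":0.039,"y":0.0225,"z":0,"wx":0,"wy":0,"wz":0},{"x":0.0443,"y":0.0372,"z":0,"wx":0,"wy":0,"wz":0},{"x":0.0443,"y":0.0528,"z":0,"wx":0,"wy":0,"wz":0},{"x":0.039,"y":0.0675,"z":0,"wx":0,"wy":0,"wz":0},{"x":0.0289,"y":0.0793,"z":0,"wx":0,"wy":0,"wz":0},{"x":0.0154,"y":0.0873,"z":0,"wx":0,"wy":0,"wz":0},{"x":0,"y":0.09,"z":0,"wx":0,"wy":0,"wz":0},{"x":0,"y":0.09,"z":0,"wx":0,"wy":0,"wz":0}]'; python3 ph.py;python3 -m handwheel '[{"x":-0.0154,"y":-0.0027,"z":0,"wx":0,"wy":0,"wz":0},{"x":-0.0289,"y":-0.0105,"z":0,"wx":0,"wy":0,"wz":0},{"x":-0.039,"y":-0.0225,"z":0,"wx":0,"wy":0,"wz":0},{"x":-0.0443,"y":-0.0372,"z":0,"wx":0,"wy":0,"wz":0},{"x":-0.0443,"y":-0.0528,"z":0,"wx":0,"wy":0,"wz":0},{"x":-0.039,"y":-0.0675,"z":0,"wx":0,"wy":0,"wz":0},{"x":-0.0289,"y":-0.0793,"z":0,"wx":0,"wy":0,"wz":0},{"x":-0.0154,"y":-0.0873,"z":0,"wx":0,"wy":0,"wz":0},{"x":0,"y":-0.09,"z":0,"wx":0,"wy":0,"wz":0},{"x":0,"y":-0.09,"z":0,"wx":0,"wy":0,"wz":0}]'; python3 ph.py
```

```text
time: 16.2
position: [0.5297, -0.2302, 0.1377]
tool_rot: [-2.899, -0.192, -1.053]
ft_force: [-7.5, 7.5, 7.2]
grip_width: 0.243
grip_force: 20.0
UP,Y,AX mm [ -5.6 -43.3  18.7] r 0.04361800194178446 w 97.35189109281454
[ 0.88 -0.04 -0.21  2.23 -0.91  0.64 -0.11]
time: 17.03
position: [0.522, -0.1407, 0.1409]
tool_rot: [-2.901, -0.198, -1.06]
ft_force: [5.9, 6.3, -5.1]
grip_width: 0.247
grip_force: 20.0
UP,Y,AX mm [-0.8 46.5 18.8] r 0.04654211618313774 w 269.03701868046346
[ 0.83 -0.2  -0.33  2.35 -0.93  0.57 -0.25]
```

```bash
python3 -m handwheel '[{"x":0.0154,"y":0.0027,"z":0,"wx":0,"wy":0,"wz":0},{"x":0.0289,"y":0.0105,"z":0,"wx":0,"wy":0,"wz":0},{"x":0.039,"y":0.0225,"z":0,"wx":0,"wy":0,"wz":0},{"x":0.0443,"y":0.0372,"z":0,"wx":0,"wy":0,"wz":0},{"x":0.0443,"y":0.0528,"z":0,"wx":0,"wy":0,"wz":0},{"x":0.039,"y":0.0675,"z":0,"wx":0,"wy":0,"wz":0},{"x":0.039,"y":0.0675,"z":0,"wx":0,"wy":0,"wz":0},{"x":0.039,"y":0.0675,"z":0,"wx":0,"wy":0,"wz":0},{"x":0.039,"y":0.0675,"z":0,"wx":0,"wy":0,"wz":0}]'; python3 ph.py;python3 -m handwheel '[{"x":0,"y":0,"z":0,"wx":0,"wy":0,"wz":0},{"x":0,"y":0,"z":0,"wx":0,"wy":0,"wz":0},{"x":0,"y":0,"z":0,"wx":0,"wy":0,"wz":0},{"x":0,"y":0,"z":0,"wx":0,"wy":0,"wz":0},{"x":0,"y":0,"z":0,"wx":0,"wy":0,"wz":0},{"x":0,"y":0,"z":0,"wx":0,"wy":0,"wz":0},{"x":0,"y":0,"z":0,"wx":0,"wy":0,"wz":0}]' 0.06; python3 ph.py
```

```text
time: 17.78
position: [0.559, -0.2066, 0.165]
tool_rot: [-2.904, -0.189, -1.061]
ft_force: [6.7, 0.1, -7.3]
grip_width: 0.248
grip_force: 20.0
UP,Y,AX mm [ 36.5 -23.5  19. ] r 0.04338289854865335 w 32.794788547822996
[ 0.88 -0.07 -0.3   2.19 -0.84  0.62 -0.26]
time: 18.37
position: [0.5591, -0.2067, 0.1659]
tool_rot: [-2.904, -0.19, -1.062]
ft_force: [-0.8, -0.3, -0.3]
grip_width: 0.654
grip_force: 0.0
UP,Y,AX mm [ 37.2 -23.6  19.6] r 0.044044995396479436 w 32.45665775245814
[ 0.88 -0.07 -0.3   2.19 -0.84  0.62 -0.26]
```

```bash
python3 -m handwheel '[{"x":0,"y":0,"z":-0.03,"wx":0,"wy":0,"wz":0},{"x":0,"y":0,"z":-0.07,"wx":0,"wy":0,"wz":0},{"x":-0.01,"y":0,"z":-0.11,"wx":0,"wy":0,"wz":0},{"x":-0.01,"y":-0.03,"z":-0.125,"wx":0,"wy":-5,"wz":0},{"x":0,"y":-0.07,"z":-0.14,"wx":0,"wy":-12,"wz":0},{"x":0.02,"y":-0.11,"z":-0.16,"wx":0,"wy":-19,"wz":0},{"x":0.04,"y":-0.13,"z":-0.17,"wx":0,"wy":-26,"wz":0},{"x":0.06,"y":-0.13,"z":-0.17,"wx":0,"wy":-33,"wz":0},{"x":0.08,"y":-0.13,"z":-0.17,"wx":0,"wy":-40,"wz":0},{"x":0.08,"y":-0.13,"z":-0.17,"wx":0,"wy":-40,"wz":0}]'
python3 - <<'E'
from hub import *
s=ctrl.get_state();print(tost(s["position"]).round(3),s["joint_positions"].round(2))
L=SR*axes([1,0,0],[0,-1,0],[0,0,-1])*R.from_euler('y',-35,degrees=True)
delta(st([.15,-.03,.172]),L)
E
```

```text
time: 19.2
position: [0.5, -0.0795, 0.3522]
tool_rot: [3.133, 0.216, 0.013]
ft_force: [0.1, 0.0, -0.1]
grip_width: 0.687
grip_force: 0.0
[-0.039 -0.056  0.352] [ 0.56 -0.01 -0.45  1.57 -0.    1.57 -1.32]
shift mm [188.1 -24.  181.8] turn deg [  0.32 -35.48   0.65] | n 7.0
```

```bash
python3 -m handwheel '[{"x":0.04,"y":-0.024,"z":0,"wx":0,"wy":-7,"wz":0.6},{"x":0.08,"y":-0.024,"z":0.01,"wx":0,"wy":-14,"wz":0.6},{"x":0.12,"y":-0.024,"z":0.03,"wx":0,"wy":-21,"wz":0.6},{"x":0.15,"y":-0.024,"z":0.06,"wx":0,"wy":-28,"wz":0.6},{"x":0.18,"y":-0.024,"z":0.1,"wx":0,"wy":-35,"wz":0.6},{"x":0.188,"y":-0.024,"z":0.14,"wx":0,"wy":-35,"wz":0.6},{"x":0.188,"y":-0.024,"z":0.175,"wx":0,"wy":-35,"wz":0.6},{"x":0.188,"y":-0.024,"z":0.175,"wx":0,"wy":-35,"wz":0.6},{"x":0.188,"y":-0.024,"z":0.175,"wx":0,"wy":-35,"wz":0.6},{"x":0.188,"y":-0.024,"z":0.175,"wx":0,"wy":-35,"wz":0.6}]'
python3 - <<'E'
from hub import *
s=ctrl.get_state();print(tost(s["position"]).round(3),s["joint_positions"].round(2))
d=ctrl.get_image("wrist");np.savez("pics/w6.npz",p=s["position"],r=s["tool_rot"],**d)
c=wcam(d,s["position"],s["tool_rot"]);u,v=proj(c,st([.1,-.02,.072])).astype(int);u0=max(u-80,0);v0=max(v-60,0);print(u0,v0)
im=d["image"][v0:v0+120,u0:u0+160,::-1]
cv2.imwrite("pics/c6.png",cv2.resize(cv2.convertScaleAbs(im,alpha=1.5,beta=20),None,fx=5,fy=5,interpolation=cv2.INTER_CUBIC))
for z in(.072,.074,.076):print(z,proj(c,st([.106,0,z]))-[u0,v0])
E
```

```text
time: 20.03
position: [0.6755, -0.0336, 0.1618]
tool_rot: [2.948, 0.18, -0.933]
ft_force: [1.0, 0.7, -2.0]
grip_width: 0.69
grip_force: 0.0
[ 0.141 -0.032  0.162] [-0.12  0.94  0.25  0.77 -0.08  2.05 -1.38]
222 123
0.072 [56.85103425 55.68323153]
0.074 [56.675692   57.34582328]
0.076 [56.49861555 59.02485883]
```

View pics/c6.png

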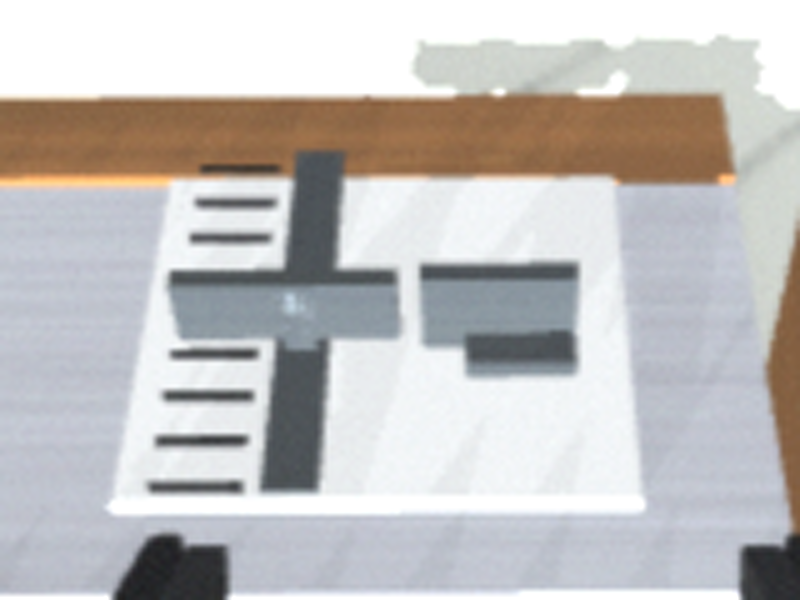

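The pointer bar (170..400, 285) and clip blade (420..578, 279) now look level. I check it numerically using the depths from the earlier triangulation.

Run:
```python
from hub import *
from scipy.optimize import brentq
q=np.load("pics/w6.npz");c=wcam(q,q["p"],q["r"])
for n,x,y,v in(("ptr out",.106,0,285),("ptr in",.0913,0,338),("clip out",.1077,-.0375,279),("clip in",.088,-.026,346)):
    print(n,brentq(lambda z:proj(c,st([x,y,z]))[1]-(123+v/5),.04,.11))
d=ctrl.get_state();print(d["ft_force"],d["qd"].round(3).max())
```

```text
ptr out 0.07358560996887957
ptr in 0.07288136797167662
clip out 0.07414575284266843
clip in 0.07217855480990436
[-2.05930181  1.91013971 -4.30085923] 0.052
```

The pointer is level to about 0.6 mm. I back off, let the arm settle and hand in.

```bash
python3 -m handwheel '[{"x":0,"y":0,"z":-0.02,"wx":0,"wy":0,"wz":0},{"x":0,"y":0,"z":-0.04,"wx":0,"wy":5,"wz":0},{"x":0,"y":0,"z":-0.06,"wx":0,"wy":5,"wz":0},{"x":0,"y":0,"z":-0.06,"wx":0,"wy":5,"wz":0},{"x":0,"y":0,"z":-0.06,"wx":0,"wy":5,"wz":0},{"x":0,"y":0,"z":-0.06,"wx":0,"wy":5,"wz":0},{"x":0,"y":0,"z":-0.06,"wx":0,"wy":5,"wz":0},{"x":0,"y":0,"z":-0.06,"wx":0,"wy":5,"wz":0}]' && python3 -c "
from bench import ctrl
print(ctrl.get_state()['ft_force']);print(ctrl.close_job())"
```

```text
time: 20.75
position: [0.7004, -0.032, 0.2127]
tool_rot: [3.001, 0.181, -0.775]
ft_force: [0.4, -0.1, 0.2]
grip_width: 0.692
grip_force: 0.0
[ 0.36215182 -0.0823513   0.17461401]
the job is handed in; nothing more can be done
None
```

The hatch is parked about 145 mm along the deck with the well open, the pointer stands within about 1 mm of the index clip, and I handed the job in at about 21 s with the arm clear; the judge returned no verdict.

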